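# Start the long screw in the deep well

## Robot

A 6-joint arm with a two-finger parallel gripper is mounted at the origin on a cart in front of the work surface, level with it; the furniture and walls round the work are solid. World frame = base frame: x ahead of the robot, y to its left, z up, the work surface at z = 0. Lengths are in m, angles in degrees, forces in N, time in s.
With the tool pointing down it reaches from about 0.35 to 0.875 m from the base axis. Payload 4.2 kg.
Tool frame: the origin (TCP) lies midway between the tips of the shut fingers; the grasp point (between the pads) lies 19 mm behind it; z points along the fingers, y is the line along which they close (so a half turn about z gives the same grasp; the last joint's range is limited). The gripper opens to 87 mm and grips with 3 to 60 N. Pads are 19 mm wide; open, the fingers measure 117 mm over their backs; the gripper's body (75 mm by 190 mm) begins 51 mm behind the grasp point.
Start: joints at [-48.266, 22.042, 0.453, 0, -68.411, -14.817], TCP at [0.283, -0.557, 0.223] pointing down, gripper open.
Joint ranges: [-179.83, 179.83], [-69.29, 118.12], [-61.27, 80.66], [-181.25, 117.63], [-171.15, -9.14], [-177.46, 177.46]. Speed limits (degrees/s): [159.86, 159.86, 180, 180, 180, 180].

## Interface

Orientations are given as a 3x3 rotation matrix whose columns are the frame's x, y, z axes.
In Python, from station import sense, capture, camera_params, finish_job gives the robot as it stands.
- The arm moves only by the tool drive_tool, never from a script. Its argument "rows" is a list of rows, each an object of numbers: "tx", "ty", "tz": the shift along the tool's x, y, z in cm; "ax", "ay", "az": the turn, a rotation vector about the tool's x, y, z in rad; "claw": the finger opening in cm, from 0 to 8.7. In form: [{"tx": .., "ty": .., "tz": .., "ax": .., "ay": .., "az": .., "claw": ..}, ...]. A call has 1 to 10 rows; each row shifts and turns the commanded pose from where the row before left it, along the tool's axes as they then stand; what a row does not reach is not made up. A row lasts 1/12 s, in which the tool goes at most 41.7 mm and 7.16 degrees, less where a joint would pass 70% of its speed; a pose out of reach is approached as far as the arm can. A call with a gripper value outside its range is refused whole. The fingers move at their own pace and stop on an object; the grip force is fixed at half the most. Time passes only in rows, so rows that do not move let the fingers close. It gives the time, the measured TCP pose, the force, the opening and the grip force at its end, in the units of the state.
- sense(): the state, without advancing time (a new reading comes with each control period).
- capture(name): name is "scene" or "side" or "wrist"; returns (picture, depth): 480x640x3 uint8, red, green, blue; 480x640 float32, m along the optical axis (not along the pixel's ray), 0 where there is no reading.
- camera_params(name): a dict with "intrinsics" (3x3 intrinsics, pixels), "R" (3x3) and "t" (3): a world point X has camera coordinates R X + t; the wrist camera has in their place "tool_from_camera" (4x4, takes a point from camera to tool coordinates, whose origin is the TCP and whose axes are the flange's). Camera axes: x right, y down, z forward; pixel columns grow to the right and rows downward; lengths in m; the calibration is good to about 2 mm. A picture is of the moment at which its call begins: read the wrist's pose just before it. camera_params takes no time and is no camera call.
- finish_job(): hands the job in; it is judged then, once.
The state is a dict: "time_s": time; "joints": joint angles; "joint_velocities": joint speeds; "effort": joint torques, N m; "tcp_pos": TCP position; "ee_rot": TCP orientation; "wrist_force": force on the tool from outside, world axes, zero at the start; "moment": the same for the moment, N m; "gripper_width": opening from 0.0 (shut) to 1.0 (fully open); "gripper_force": force on a finger pad.
Only numpy, scipy, OpenCV 4.12 (cv2) and the standard library are available. Lean on these libraries where they do the work, as an engineer would, in place of code of your own. Each camera call takes 0.05 s, during which the arm holds its last target. There are 200 camera calls.

## Task

Take the long wing-headed screw from the rack, lower it into the deep well of the holding block, feel for the start of the thread at the bottom by turning it gently, and then screw it clockwise until its flange sits flat on the block. Never force it, leave the short screw in the rack, and let go when it is home.

Things in the scene. Friction and masses are not known exactly. Their poses are not given: they have to be found in the camera images.
- long_screw: Plain steel screw standing head up in one of the two rack holes, about 0.16 kg. Origin: centre of the underside of its round flange (46 mm across, 5 mm thick); z up along the screw. On the flange stands a wing to hold it by: 36 mm long along x, 14 mm thick along y, from z = +5 to +40 mm. Below: a round shank 19 mm thick, with a cross bar and a nose at its foot.
- screw_lugs (a point): Centre of the underside of the long screw's cross bar, 81.3 mm below its flange. The bar's two ends are the thread lugs; they point along the screw's x and -x, as the wing does: 28 mm from tip to tip, 6 mm wide, 3.5 mm high. The nose below it tapers from 19 to 10 mm and reaches 6 mm lower; it centres the foot in the bore of the insert.
- short_screw: Shorter steel screw with a round 30 mm knob, 26 mm high, instead of a wing, in the other rack hole; origin under its 46 mm flange; its foot ends 46 mm below. It stays in the rack.
- screw_rack: Fixed grey open stand, 180 mm along its x, 62 mm along its y, 100 mm high, origin at the centre of its underside. The screws hang by their flanges on its top, upright in two 34 mm through holes at x = +43 and -43 mm. (An open brown carton with walls about 0.25 m high stands at the right of the bench, y below -0.2 m.)
- holding_block: Fixed aluminium block, 90 x 80 mm and 110 mm high, on a foot plate 120 x 110 x 10 mm; origin at the centre of its underside, z up. A round vertical well, 36 mm wide, opens in the middle of its top. Two dark lines on the top mark its x axis. Pressing or twisting the screw with more than 40 N against the block or its insert spoils the thread.
- well_mouth (a point): Centre of the well's mouth on the block's top face, 110 mm up; axes as the block's. The centre of the flange's underside comes here when the screw is home. The flange stands about 11 mm higher while the lugs rest on the insert's face, and about 4 mm higher when they have dropped into the thread's starts.
- insert_face (a point): Centre of the flat upper face of the threaded insert, 70 mm down the well; axes as the block's, NOT as the insert's. The insert is a dark ring, bore 21 mm. It gives downward on a spring: 2 N to move it, 3 N more per mm, rigid after 5 mm. Two opposite gaps in the face, 46 degrees wide, are the thread's starts; their line is turned from the block's x axis by an unknown angle, up to 60 degrees either way.
- insert_thread (a point): A point in the well 12 mm below the insert's face, at the thread's lower end. Lugs within about 8 degrees of the starts can drop 7 mm; then they no longer turn counter-clockwise. Turned clockwise (from above) by 60 to 80 degrees and lightly pressed or followed down, they sink 5 mm more until the flange rests on the block. A hard stop comes some 50 degrees later.
Mind the look-alikes: they are no part of the job. Leave any green or orange look-alike of the short_screw alone.

How it is judged (in metres and radians):
On the way, in this order (a step that is already met when the one before it is completed fails the run):
1. the long screw's foot is down the well, at the insert (horizontal distance between long_screw and well_mouth below 0.006 m and z of long_screw in the frame of well_mouth below 0.02 m), for 0.1 s.
2. the lugs have dropped into the thread's starts (horizontal distance between long_screw and well_mouth below 0.006 m and z of long_screw in the frame of well_mouth below 0.0055 m), for 0.1 s.
At the end, for the whole second after the job is handed in: The long screw is screwed home in the block: flange within 1.5 mm of the block's top face, centred within 5 mm, upright within 0.04 rad, at rest and released; the short screw is still in the rack (horizontal distance between long_screw and well_mouth below 0.005 m and z of long_screw in the frame of well_mouth below 0.0015 m and angle between long_screw's own z axis and vertical below 0.04 rad and linear speed of long_screw below 0.02 m/s and contact force between the fingers and long_screw below 0.1 N and distance between short_screw and screw_rack below 0.125 m); the robot touches nothing.
It fails at once if the long screw is forced against the block or its insert with more than 40 N (contact force between long_screw and holding_block above 40 N).
It fails at once if the short screw is lifted or knocked out of its place (moved by more than 25 mm) (distance of short_screw from where it was at the start of the episode above 0.025 m).
It also fails if it takes over 72 s, if anything falls off the work surface, if the arm or the gripper's body presses on something with over 40 N, if the wrist force passes 120 N, or if a joint passes its speed limit or range.

## Working session

There is one attempt and no reset: what is moved stays moved. The work goes in short steps, Python scripts to look and compute and a tool call to move; the robot and the scene stay as the last step left them, time stands still between calls to the robot, and variables do not carry over. Pictures are saved under pics/ and viewed, at most 10 in all, crops included, and the job is handed in when it is done.

Besides the shell and the picture viewer there is one more tool, called after "Request:" in YAML: its name, and indented under it one key for each argument. drive_tool: Moves the arm, as the interface text tells. Its arguments: {"type":"object","properties":{"rows":{"type":"array"}},"required":["rows"]}

```bash
mkdir -p pics
cat > h.py <<'E'
import numpy as np, cv2
from station import sense, capture, camera_params, finish_job
def cam(n):
    p=camera_params(n);K=np.array(p["intrinsics"])
    if n=="wrist":
        s=sense();T=np.eye(4);T[:3,:3]=s["ee_rot"];T[:3,3]=s["tcp_pos"]
        W=T@np.array(p["tool_from_camera"]);return K,W
    W=np.eye(4);R=np.array(p["R"]);W[:3,:3]=R.T;W[:3,3]=-R.T@np.array(p["t"]);return K,W
def cloud(n,d):
    K,W=cam(n);v,u=np.indices(d.shape)
    P=np.stack([(u-K[0,2])/K[0,0]*d,(v-K[1,2])/K[1,1]*d,d],-1)
    return P@W[:3,:3].T+W[:3,3]
E
python3 - <<'E'
from h import *
ims=[]
for n in ["scene","side","wrist"]:
    K,W=cam(n);im,d=capture(n);np.savez(f"pics/{n}0.npz",im=im,d=d,W=W);cv2.imwrite(f"pics/{n}0.png",im[...,::-1]);ims.append(im)
    print(n,W.round(3).tolist(),K.round(1).tolist())
print(sense())
E
```

```text
scene [[-0.581, -0.339, 0.74, -0.077], [-0.814, 0.232, -0.533, 0.553], [0.009, -0.912, -0.41, 0.474], [0.0, 0.0, 0.0, 1.0]] [[577.8, 0.0, 310.9], [0.0, 577.8, 240.3], [0.0, 0.0, 1.0]]
side [[-0.95, -0.179, 0.256, 0.371], [-0.312, 0.601, -0.736, 0.705], [-0.022, -0.779, -0.627, 0.642], [0.0, 0.0, 0.0, 1.0]] [[549.7, 0.0, 317.5], [0.0, 549.7, 236.6], [0.0, 0.0, 1.0]]
wrist [[-0.453, 0.86, 0.233, 0.218], [0.891, 0.437, 0.121, -0.591], [0.002, 0.263, -0.965, 0.384], [0.0, 0.0, 0.0, 1.0]] [[425.3, 0.0, 318.2], [0.0, 425.3, 240.0], [0.0, 0.0, 1.0]]
{'time_s': 0.15, 'joints': array([-4.82684774e+01,  2.20799674e+01,  3.97232477e-01, -2.13671676e-02,
       -6.84108100e+01, -1.48176499e+01]), 'joint_velocities': array([-0.01137559, -0.18420619,  0.19658852,  0.12262271,  0.06191767,
       -0.01052103]), 'effort': array([ 5.75627146e-04, -3.91052449e+01,  1.87587065e+01,  4.22232717e+00,
        1.23616098e-02, -1.26573532e-04]), 'tcp_pos': array([ 0.28272499, -0.55688196,  0.22171227]), 'ee_rot': array([[-8.91750156e-01, -4.52527319e-01, -8.27972628e-04],
       [-4.52528069e-01,  8.91748982e-01,  1.44921638e-03],
       [ 8.25337443e-05,  1.66701979e-03, -9.99998607e-01]]), 'wrist_force': array([ 0.11554389, -0.03357952,  0.62863849]), 'moment': array([-0.01147022,  0.03435733,  0.00429113]), 'gripper_force': 0.0, 'gripper_width': 0.9990965426637523}
```

View pics/scene0.png

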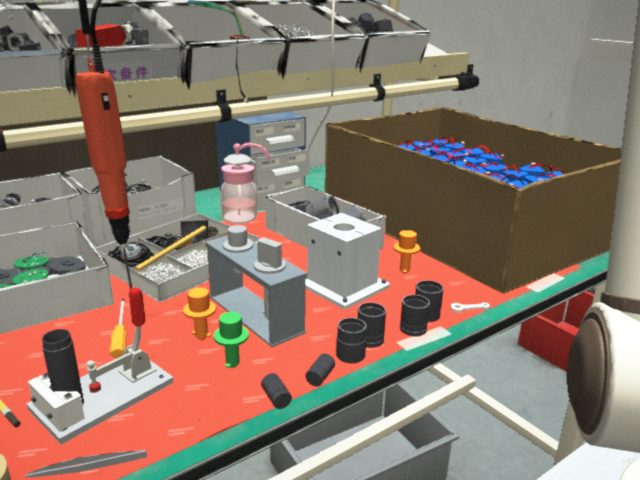

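View pics/side0.png

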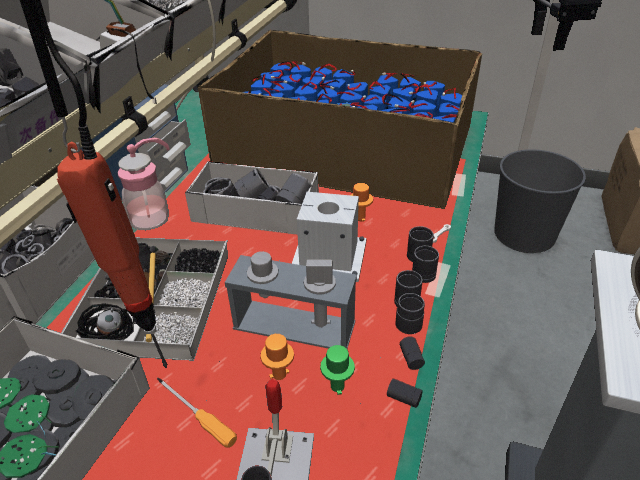

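The long screw is the one with the wing: scene (270,252), side (319,272). The round knob at scene (237,240), side (261,263) is the short screw. The green and orange ones stand free on the bench. The block is at scene (345,255), side (328,232).

Run:
```python
from h import *
out=[]
for n in ["scene","side"]:
    f=np.load(f"pics/{n}0.npz");im,d=f["im"],f["d"];P=cloud(n,d);X=P[...,2]
    win={"scene":dict(rack=(215,225,320,345),blk=(300,205,385,300)),"side":dict(rack=(225,245,360,345),blk=(290,190,365,270))}[n]
    for k,(a,b,c,e) in win.items():
        Q=P[b:e,a:c].reshape(-1,3);ok=d[b:e,a:c].reshape(-1)>0;Q=Q[ok]
        h=np.histogram(Q[:,2],np.arange(0,.16,.005));print(n,k,h[0])
        lo,hi=((.094,.103),(.105,.115))[k=="blk"]
        T=Q[abs(Q[:,2]-(lo+hi)/2)<(hi-lo)/2][:,:2].astype(np.float32)
        print(' top z-slab',len(T),cv2.minAreaRect(T))
        if k=="rack":
            U=Q[(Q[:,2]>.118)&(Q[:,2]<.15)]
            m,lab=None,None
            _,lab,ce=cv2.kmeans(U[:,:2].astype(np.float32),2,None,(3,50,1e-5),5,0)
            for i in (0,1):
                V=U[lab[:,0]==i];z=V[:,2].max();Vt=V[V[:,2]>np.percentile(V[:,2],95)-.006]
                print('  head',len(V),z.round(4),np.percentile(V[:,2],95).round(4),cv2.minAreaRect(Vt[:,:2].astype(np.float32)))
    B=P[...,2][d>0]
    big=P[(d>0)&(P[...,2]>.23)&(P[...,2]<.27)&(P[...,0]>.3)&(P[...,0]<1.2)&(P[...,1]<-.1)&(P[...,1]>-.9)]
    print('carton',np.percentile(big,[2,98],axis=0).round(3))
    crop=im[235:345,220:365] if n=="side" else im[215:345,205:330]
    out.append(cv2.resize(crop,(400,400),interpolation=cv2.INTER_CUBIC))
cv2.imwrite("pics/crop0.png",np.hstack(out)[...,::-1])
```

```text
scene rack [1758  424  331  331  352  344  298  234  236  324  423  283  292  250
  247  353  161  166  319 1239  604  223  144  137  137  177  143  139
   17    0    0]
 top z-slab 1625 ((0.6021244525909424, 0.12349770963191986), (0.18398895859718323, 0.16091382503509521), 2.8871545791625977)
  head 415 0.1409 0.1398 ((0.556146502494812, 0.16933377087116241), (0.03628877177834511, 0.016171643510460854), 17.99826431274414)
  head 251 0.1316 0.1309 ((0.6419782638549805, 0.17413434386253357), (0.027860498055815697, 0.030311860144138336), 31.93753433227539)
scene blk [ 129  555  302  225  222  212  231  253  274  276  341  402  447  522
  295  261  292  288  247  289  276 1051   66    0    0    0    0    0
    0    0    0]
 top z-slab 1117 ((0.5963088870048523, 0.003991477191448212), (0.0937420129776001, 0.08423219621181488), 7.8389763832092285)
carton [[ 0.874 -0.625  0.235]
 [ 0.97  -0.109  0.269]]
side rack [2981 1243  343  174  200  195  225  237  216  235  214  225  179   88
   62  251   60   32  269  823 2107  466  114  118  127  137  270   99
  137    0    0]
 top z-slab 2825 ((0.5989693403244019, 0.1722067892551422), (0.18103228509426117, 0.06532689929008484), 3.0697081089019775)
  head 354 0.1336 0.1329 ((0.6416295170783997, 0.17446571588516235), (0.02896708808839321, 0.02970186620950699), 73.28919982910156)
  head 466 0.1428 0.1418 ((0.556155264377594, 0.170423686504364), (0.03461935371160507, 0.017111731693148613), 17.120193481445312)
side blk [ 230  124  332  112  102  124  150  162  138  167  194  195  200  253
  243  202  143  180  188  211  266  441 1115    0    0    0   30   99
  137    0    0]
 top z-slab 1556 ((0.594882071018219, 0.0030142217874526978), (0.09050582349300385, 0.08641345798969269), 7.23124885559082)
carton [[ 0.305 -0.596  0.238]
 [ 0.9   -0.107  0.267]]
```

View pics/crop0.png

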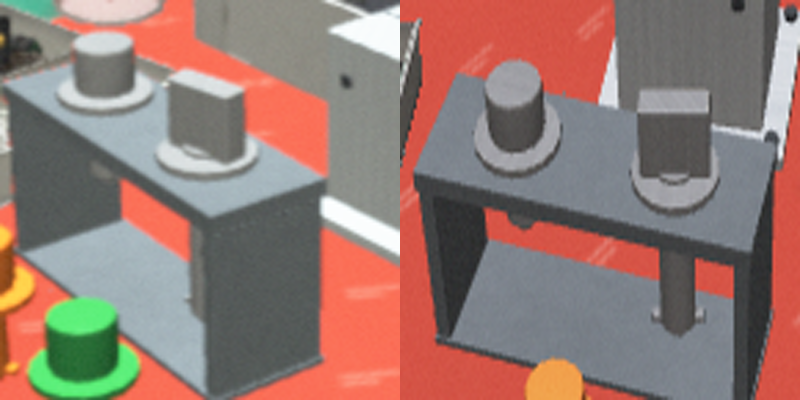

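The enlarged crop confirms it: the winged head, with its long shank and cross bar visible under the rack, is the long screw at (0.556, 0.170), wing axis about 17.5°. The block is at (0.5955, 0.0035), about 7.5°. I'll raise the arm and move over the work for a close look.

Request:
drive_tool:
  rows:
    - {"tz":-4}
    - {"tz":-4}
    - {"tz":-4}
    - {"tz":-4}
    - {"tx":-3.05,"ty":2.48}
    - {"tx":-3.05,"ty":2.48}
    - {"tx":-3.05,"ty":2.48}
    - {"tx":-3.05,"ty":2.48}
    - {"tx":-3.05,"ty":2.48}
    - {"tx":-3.05,"ty":2.48}

```text
invalid input at $.rows[0]: expected keys tx, ty, tz, ax, ay, az, claw
```

Request:
drive_tool:
  rows:
    - {"tx":-3.05,"ty":2.48}
    - {"tx":-3.05,"ty":2.48}
    - {"tx":-3.05,"ty":2.48}
    - {"tx":-3.05,"ty":2.48}
    - {"tx":-3.05,"ty":2.48}
    - {"tx":-3.05,"ty":2.48}
    - {"tx":-3.05,"ty":2.48}
    - {"tx":-3.05,"ty":2.48}
    - {"tx":-3.05,"ty":2.48}
    - {"tx":-3.05,"ty":2.48}

```text
invalid input at $.rows[0]: expected keys tx, ty, tz, ax, ay, az, claw
```

Request:
drive_tool:
  rows:
    - {"tx":-3.05,"ty":2.48}
    - {"tx":-3.05,"ty":2.48}
    - {"az":0.1}
    - {"az":0.065}
    - {}
    - {}

```text
invalid input at $.rows[0]: expected keys tx, ty, tz, ax, ay, az, claw
```

Run:
```python
from h import *
s=sense();K,W=cam("wrist");im,d=capture("wrist");np.savez("pics/w1.npz",im=im,d=d,W=W);cv2.imwrite("pics/w1.png",im[...,::-1])
print(s["time_s"],s["tcp_pos"],s["ee_rot"].round(4).tolist(),s["joints"].round(1),s["wrist_force"])
```

```text
0.15 [ 0.28272499 -0.55688196  0.22171227] [[-0.8918, -0.4525, -0.0008], [-0.4525, 0.8917, 0.0014], [0.0001, 0.0017, -1.0]] [-48.3  22.1   0.4  -0.  -68.4 -14.8] [ 0.11554389 -0.03357952  0.62863849]
```

View pics/w1.png

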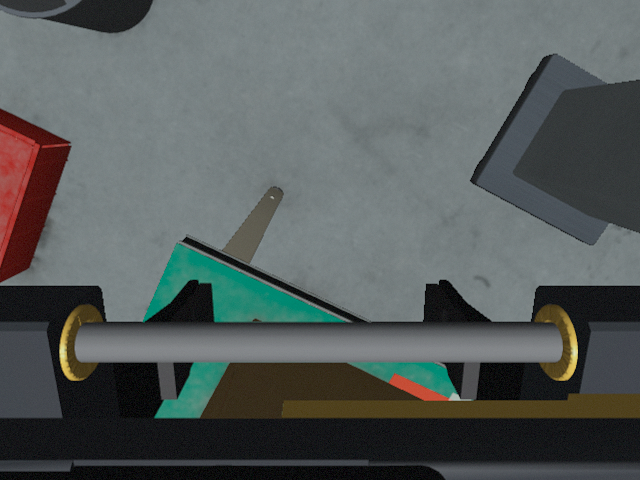

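The call was refused because every row needs all the keys, so the arm hasn't moved. The picture shows only the floor, the bench corner and a carton edge. The wrist camera sees the base side of the TCP, with the gripper in the bottom half of the image. I'll stand beyond the objects so they fall in view.

Request:
drive_tool:
  rows:
    - {"tx":0,"ty":0,"tz":-4,"ax":0,"ay":0,"az":0,"claw":8.7}
    - {"tx":0,"ty":0,"tz":-4,"ax":0,"ay":0,"az":0,"claw":8.7}
    - {"tx":0,"ty":0,"tz":-4,"ax":0,"ay":0,"az":0,"claw":8.7}
    - {"tx":0,"ty":0,"tz":-4,"ax":0,"ay":0,"az":0,"claw":8.7}
    - {"tx":-3.42,"ty":2.24,"tz":0,"ax":0,"ay":0,"az":0,"claw":8.7}
    - {"tx":-3.42,"ty":2.24,"tz":0,"ax":0,"ay":0,"az":0,"claw":8.7}
    - {"tx":-3.42,"ty":2.24,"tz":0,"ax":0,"ay":0,"az":0,"claw":8.7}
    - {"tx":-3.42,"ty":2.24,"tz":0,"ax":0,"ay":0,"az":0,"claw":8.7}
    - {"tx":-3.42,"ty":2.24,"tz":0,"ax":0,"ay":0,"az":0,"claw":8.7}
    - {"tx":-3.42,"ty":2.24,"tz":0,"ax":0,"ay":0,"az":0,"claw":8.7}

```text
time_s: 1.03
tcp_pos: [0.4055, -0.3427, 0.3825]
ee_rot: [[-0.892, -0.452, 0.0], [-0.452, 0.892, 0.0], [-0.0, 0.0, -1.0]]
wrist_force: [0.5, 0.0, -0.1]
gripper_width: 1.002
gripper_force: 0.0
```

Request:
drive_tool:
  rows:
    - {"tx":-3.42,"ty":2.24,"tz":0,"ax":0,"ay":0,"az":0,"claw":8.7}
    - {"tx":-3.42,"ty":2.24,"tz":0,"ax":0,"ay":0,"az":0,"claw":8.7}
    - {"tx":-3.42,"ty":2.24,"tz":0,"ax":0,"ay":0,"az":0,"claw":8.7}
    - {"tx":-3.42,"ty":2.24,"tz":0,"ax":0,"ay":0,"az":0,"claw":8.7}
    - {"tx":-3.42,"ty":2.24,"tz":0,"ax":0,"ay":0,"az":0,"claw":8.7}
    - {"tx":-3.42,"ty":2.24,"tz":0,"ax":0,"ay":0,"az":0,"claw":8.7}
    - {"tx":-3.42,"ty":2.24,"tz":0,"ax":0,"ay":0,"az":0,"claw":8.7}
    - {"tx":-3.42,"ty":2.24,"tz":0,"ax":0,"ay":0,"az":0,"claw":8.7}
    - {"tx":-3.42,"ty":2.24,"tz":0,"ax":0,"ay":0,"az":0,"claw":8.7}
    - {"tx":-3.42,"ty":2.24,"tz":0,"ax":0,"ay":0,"az":0,"claw":8.7}

```text
time_s: 1.87
tcp_pos: [0.6091, 0.012, 0.3826]
ee_rot: [[-0.892, -0.453, -0.0], [-0.453, 0.892, 0.0], [0.0, 0.0, -1.0]]
wrist_force: [1.5, -1.1, 0.1]
gripper_width: 1.001
gripper_force: 0.0
```

Request:
drive_tool:
  rows:
    - {"tx":-3.42,"ty":2.24,"tz":0,"ax":0,"ay":0,"az":0,"claw":8.7}
    - {"tx":-3.42,"ty":2.24,"tz":0,"ax":0,"ay":0,"az":0,"claw":8.7}
    - {"tx":-3.42,"ty":2.24,"tz":0,"ax":0,"ay":0,"az":0,"claw":8.7}
    - {"tx":0,"ty":0,"tz":0,"ax":0,"ay":0,"az":0.1,"claw":8.7}
    - {"tx":0,"ty":0,"tz":0,"ax":0,"ay":0,"az":0.065,"claw":8.7}
    - {"tx":0,"ty":0,"tz":0,"ax":0,"ay":0,"az":0,"claw":8.7}
    - {"tx":0,"ty":0,"tz":0,"ax":0,"ay":0,"az":0,"claw":8.7}

```text
time_s: 2.45
tcp_pos: [0.6697, 0.1165, 0.3822]
ee_rot: [[-0.953, -0.302, -0.001], [-0.302, 0.953, -0.0], [0.001, -0.0, -1.0]]
wrist_force: [-0.8, -0.6, -0.6]
gripper_width: 0.998
gripper_force: 0.0
```

Run:
```python
from h import *
s=sense();K,W=cam("wrist");im,d=capture("wrist");np.savez("pics/w1.npz",im=im,d=d,W=W);cv2.imwrite("pics/w2.png",im[...,::-1])
print(s["time_s"],s["tcp_pos"],s["ee_rot"].round(4).tolist(),s["joints"].round(1),s["wrist_force"])
```

```text
2.45 [0.66967163 0.11651396 0.38219424] [[-0.9533, -0.302, -0.0006], [-0.302, 0.9533, -0.0002], [0.0006, -0.0001, -1.0]] [ 23.5  25.1  27.3  -0.  -92.3 -95.9] [-0.82712744 -0.58949841 -0.61859947]
```

View pics/w2.png

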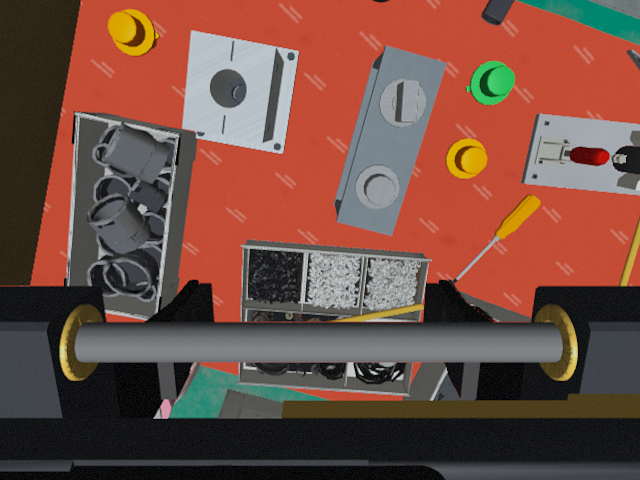

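The wrist view shows the block with its well at (229,88), the two dark x marks at (233,50) and (224,125), the winged long screw at (406,102), and the round knob at (378,187). I'll measure the well, wing and flange by rays onto known heights. Joint 6 has little room clockwise here, so I'll also make the half turn.

```bash
cat >> h.py <<'E'
def ray(n,uv,z,KW=None):
    K,W=KW or cam(n);uv=np.atleast_2d(np.asarray(uv,float))
    D=np.c_[(uv-K[:2,2])/[K[0,0],K[1,1]],np.ones(len(uv))]@W[:3,:3].T
    return W[:3,3]+D*((z-W[2,3])/D[:,2])[:,None]
E
python3 - <<'E'
from h import *
f=np.load("pics/w1.npz");im,d,W=f["im"],f["d"],f["W"];K=cam("wrist")[0];KW=(K,W);g=cv2.cvtColor(im,cv2.COLOR_RGB2GRAY)
P=cloud("wrist",d)
def fitc(mask,z,nm):
    c=max(cv2.findContours(mask.astype(np.uint8),0,cv2.CHAIN_APPROX_NONE)[0],key=cv2.contourArea)[:,0]
    X=ray("wrist",c,z,KW)[:,:2];r=cv2.minAreaRect(X.astype(np.float32));print(nm,len(c),'rect',r);A=np.c_[2*X,np.ones(len(X))];s=np.linalg.lstsq(A,(X**2).sum(1),rcond=None)[0]
    print('  circ',s[:2].round(4),np.sqrt(s[2]+s[0]**2+s[1]**2).round(4))
m=np.zeros_like(g);m[55:120,203:257]=1
fitc((g<150)&(m>0),.11,'well')
z=P[...,2]
w=np.zeros_like(g);w[70:135,370:435]=1
print(np.percentile(z[85:105,400:412],[10,50,90]),np.median(z[30:60,190:215]))
fitc((z>.128)&(w>0),.14,'wing')
fitc((z>.1025+np.median(z[150:165,355:400])*0-.0)&(w>0),.105,'flange')
print('racktop z',np.median(z[140:150,370:410]))
sat=im.max(2).astype(int)-im.min(2)
b=np.zeros_like(g);b[25:160,175:302]=1
fitc((b>0)&(z>.105)|((b>0)&(m>0)),.11,'block')
# marks
for a,bb in ((36,62),(112,138)):
    sub=g[a:bb,215:245];ys,xs=np.where(sub<np.median(sub)-40);print('mark',xs.mean()+215,ys.mean()+a,len(xs),ray("wrist",[[xs.mean()+215,ys.mean()+a]],.11,KW).round(4))
E
```

```text
well 105 rect ((0.5950226187705994, 0.0005794316530227661), (0.03492838144302368, 0.034805867820978165), 15.062353134155273)
  circ [5.951e-01 5.000e-04] 0.0174
[0.13053583 0.14012029 0.14168954] 0.11057437021874494
wing 109 rect ((0.5562462210655212, 0.16580796241760254), (0.0354679636657238, 0.016795463860034943), 16.939558029174805)
  circ [0.5562 0.1656] 0.0142
flange 137 rect ((0.5556716322898865, 0.16646714508533478), (0.04511179029941559, 0.045556798577308655), 51.22197341918945)
  circ [0.5555 0.1665] 0.0224
racktop z 0.10063910492445974
block 357 rect ((0.5945702195167542, 0.0003850385546684265), (0.09051470458507538, 0.08139834553003311), 7.828965187072754)
  circ [5.944e-01 4.000e-04] 0.0487
mark 234.76404494382024 43.60674157303371 89 [[ 0.5546 -0.0032  0.11  ]]
mark 223.27027027027026 124.48648648648648 37 [[0.6292 0.0046 0.11  ]]
```

Request:
drive_tool:
  rows:
    - {"tx":0,"ty":0,"tz":0,"ax":0,"ay":0,"az":-0.12,"claw":8.7}
    - {"tx":0,"ty":0,"tz":0,"ax":0,"ay":0,"az":-0.12,"claw":8.7}
    - {"tx":0,"ty":0,"tz":0,"ax":0,"ay":0,"az":-0.12,"claw":8.7}
    - {"tx":0,"ty":0,"tz":0,"ax":0,"ay":0,"az":-0.12,"claw":8.7}
    - {"tx":0,"ty":0,"tz":0,"ax":0,"ay":0,"az":-0.12,"claw":8.7}
    - {"tx":0,"ty":0,"tz":0,"ax":0,"ay":0,"az":-0.12,"claw":8.7}
    - {"tx":0,"ty":0,"tz":0,"ax":0,"ay":0,"az":-0.12,"claw":8.7}
    - {"tx":0,"ty":0,"tz":0,"ax":0,"ay":0,"az":-0.12,"claw":8.7}
    - {"tx":0,"ty":0,"tz":0,"ax":0,"ay":0,"az":-0.12,"claw":8.7}
    - {"tx":0,"ty":0,"tz":0,"ax":0,"ay":0,"az":-0.12,"claw":8.7}

```text
time_s: 3.33
tcp_pos: [0.6694, 0.1156, 0.3831]
ee_rot: [[-0.06, -0.998, 0.001], [-0.998, 0.06, 0.0], [-0.0, -0.001, -1.0]]
wrist_force: [0.8, -0.2, -0.4]
gripper_width: 0.998
gripper_force: 0.0
```

Request:
drive_tool:
  rows:
    - {"tx":0,"ty":0,"tz":0,"ax":0,"ay":0,"az":-0.12,"claw":8.7}
    - {"tx":0,"ty":0,"tz":0,"ax":0,"ay":0,"az":-0.12,"claw":8.7}
    - {"tx":0,"ty":0,"tz":0,"ax":0,"ay":0,"az":-0.12,"claw":8.7}
    - {"tx":0,"ty":0,"tz":0,"ax":0,"ay":0,"az":-0.12,"claw":8.7}
    - {"tx":0,"ty":0,"tz":0,"ax":0,"ay":0,"az":-0.12,"claw":8.7}
    - {"tx":0,"ty":0,"tz":0,"ax":0,"ay":0,"az":-0.12,"claw":8.7}
    - {"tx":0,"ty":0,"tz":0,"ax":0,"ay":0,"az":-0.12,"claw":8.7}
    - {"tx":0,"ty":0,"tz":0,"ax":0,"ay":0,"az":-0.12,"claw":8.7}
    - {"tx":0,"ty":0,"tz":0,"ax":0,"ay":0,"az":-0.12,"claw":8.7}
    - {"tx":0,"ty":0,"tz":0,"ax":0,"ay":0,"az":-0.12,"claw":8.7}

```text
time_s: 4.17
tcp_pos: [0.6694, 0.1156, 0.3832]
ee_rot: [[0.909, -0.417, 0.001], [-0.417, -0.909, 0.0], [0.0, -0.001, -1.0]]
wrist_force: [-0.8, -0.6, 1.1]
gripper_width: 0.997
gripper_force: 0.0
```

Request:
drive_tool:
  rows:
    - {"tx":0,"ty":0,"tz":0,"ax":0,"ay":0,"az":-0.12,"claw":8.7}
    - {"tx":0,"ty":0,"tz":0,"ax":0,"ay":0,"az":-0.12,"claw":8.7}
    - {"tx":0,"ty":0,"tz":0,"ax":0,"ay":0,"az":-0.12,"claw":8.7}
    - {"tx":0,"ty":0,"tz":0,"ax":0,"ay":0,"az":-0.12,"claw":8.7}
    - {"tx":0,"ty":0,"tz":0,"ax":0,"ay":0,"az":-0.12,"claw":8.7}
    - {"tx":0,"ty":0,"tz":0,"ax":0,"ay":0,"az":-0.12,"claw":8.7}
    - {"tx":0,"ty":0,"tz":0,"ax":0,"ay":0,"az":0,"claw":8.7}

```text
time_s: 4.75
tcp_pos: [0.6694, 0.1157, 0.3831]
ee_rot: [[0.96, 0.282, 0.001], [0.282, -0.96, 0.0], [0.001, -0.0, -1.0]]
wrist_force: [-0.1, -0.3, 0.3]
gripper_width: 0.998
gripper_force: 0.0
```

Request:
drive_tool:
  rows:
    - {"tx":-3.8,"ty":0.1,"tz":1.2,"ax":0,"ay":0,"az":0,"claw":8.7}
    - {"tx":-3.8,"ty":0.1,"tz":1.2,"ax":0,"ay":0,"az":0,"claw":8.7}
    - {"tx":-3.8,"ty":0.1,"tz":1.2,"ax":0,"ay":0,"az":0,"claw":8.7}
    - {"tx":-3.8,"ty":0.1,"tz":1.2,"ax":0,"ay":0,"az":0,"claw":8.7}
    - {"tx":-3.8,"ty":0.1,"tz":1.2,"ax":0,"ay":0,"az":0,"claw":8.7}
    - {"tx":0,"ty":0,"tz":0,"ax":0,"ay":0,"az":0,"claw":8.7}
    - {"tx":0,"ty":0,"tz":0,"ax":0,"ay":0,"az":0,"claw":8.7}

```text
time_s: 5.33
tcp_pos: [0.4861, 0.057, 0.3227]
ee_rot: [[0.961, 0.277, -0.0], [0.277, -0.961, -0.0], [-0.0, 0.0, -1.0]]
wrist_force: [0.4, 0.4, 1.6]
gripper_width: 1.003
gripper_force: 0.0
```

Run:
```python
from h import *
s=sense();KW=cam("wrist");W=KW[1];im,d=capture("wrist");cv2.imwrite("pics/w3.png",im[...,::-1])
np.savez("pics/w3.npz",im=im,d=d,W=W)
print(s["tcp_pos"],s["joints"].round(1))
P=cloud("wrist",d);z=P[...,2];g=cv2.cvtColor(im,cv2.COLOR_RGB2GRAY)
def near(c,r): return np.hypot(P[...,0]-c[0],P[...,1]-c[1])<r
def fit(mask,h,nm):
    c=max(cv2.findContours(mask.astype(np.uint8),0,cv2.CHAIN_APPROX_NONE)[0],key=cv2.contourArea)[:,0]
    X=ray("wrist",c,h,KW)[:,:2];print(nm,c.mean(0).round(0),cv2.minAreaRect(X.astype(np.float32)))
    s=np.linalg.lstsq(np.c_[2*X,np.ones(len(X))],(X**2).sum(1),rcond=None)[0];print('  circ',s[:2].round(4),np.sqrt(s[2]+s[0]**2+s[1]**2).round(4))
S=(.556,.168);B=(.595,.002)
q=ray("wrist",np.indices(g.shape)[::-1].reshape(2,-1).T,.11,KW)[:,:2].reshape(480,640,2)
fit((np.hypot(*(q-np.array(B)).transpose(2,0,1))<.027)&(g<150),.11,'well')
fit(near(S,.03)&(z>.13),.14,'wing')
fit(near(S,.035)&(z>.1028),.105,'flange')
fit(near(B,.08)&(z>.105),.11,'block')
```

```text
[0.48605729 0.05703658 0.32269048] [ 25.8   5.2  -7.6  -0.  -77.1  80.3]
well [418. 101.] ((0.5950285792350769, 0.00030980072915554047), (0.034380875527858734, 0.03549957647919655), 16.120332717895508)
  circ [5.951e-01 3.000e-04] 0.0175
wing [207.  87.] ((0.5566144585609436, 0.1647702157497406), (0.035499271005392075, 0.01636430248618126), 16.297441482543945)
  circ [0.5566 0.1651] 0.0142
flange [217.  90.] ((0.5565505623817444, 0.16602438688278198), (0.04540465399622917, 0.04639197140932083), 13.479663848876953)
  circ [0.5569 0.1664] 0.0228
block [559. 376.] ((0.3605683743953705, -0.21836447715759277), (0.24674393236637115, 0.19128325581550598), 27.391128540039062)
  circ [ 0.3814 -0.2369] 0.1
```

View pics/w3.png

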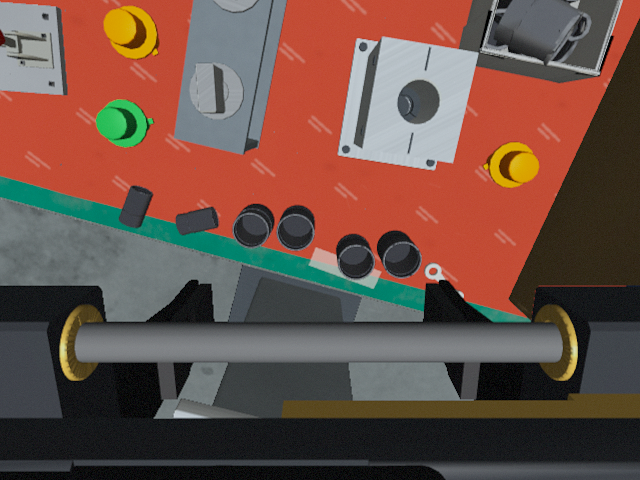

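Two opposite wrist orientations agree on the wing at (0.5563, 0.1662), angle about 17°, and the well at (0.595, 0.0005). In this view the well is at (418,101) and the winged screw at (207,87). I'll go above the screw.

Request:
drive_tool:
  rows:
    - {"tx":2.45,"ty":-2.14,"tz":2,"ax":0,"ay":0,"az":-0.014,"claw":8.7}
    - {"tx":2.45,"ty":-2.14,"tz":2,"ax":0,"ay":0,"az":0,"claw":8.7}
    - {"tx":2.45,"ty":-2.14,"tz":2,"ax":0,"ay":0,"az":0,"claw":8.7}
    - {"tx":2.45,"ty":-2.14,"tz":2,"ax":0,"ay":0,"az":0,"claw":8.7}
    - {"tx":0,"ty":0,"tz":3,"ax":0,"ay":0,"az":0,"claw":8.7}
    - {"tx":0,"ty":0,"tz":3,"ax":0,"ay":0,"az":0,"claw":8.7}
    - {"tx":0,"ty":0,"tz":0,"ax":0,"ay":0,"az":0,"claw":8.7}
    - {"tx":0,"ty":0,"tz":0,"ax":0,"ay":0,"az":0,"claw":8.7}

```text
time_s: 6.05
tcp_pos: [0.5586, 0.169, 0.1817]
ee_rot: [[0.956, 0.292, -0.002], [0.292, -0.956, -0.002], [-0.002, 0.001, -1.0]]
wrist_force: [0.3, 0.6, 0.0]
gripper_width: 0.999
gripper_force: 0.0
```

Request:
drive_tool:
  rows:
    - {"tx":-0.3,"ty":0.2,"tz":2,"ax":0,"ay":0,"az":0,"claw":8.7}
    - {"tx":0,"ty":0,"tz":2,"ax":0,"ay":0,"az":0,"claw":8.7}
    - {"tx":0,"ty":0,"tz":1.5,"ax":0,"ay":0,"az":0,"claw":8.7}
    - {"tx":0,"ty":0,"tz":1,"ax":0,"ay":0,"az":0,"claw":8.7}
    - {"tx":0,"ty":0,"tz":0.7,"ax":0,"ay":0,"az":0,"claw":8.7}
    - {"tx":0,"ty":0,"tz":0,"ax":0,"ay":0,"az":0,"claw":8.7}
    - {"tx":0,"ty":0,"tz":0,"ax":0,"ay":0,"az":0,"claw":8.7}

```text
time_s: 6.63
tcp_pos: [0.5565, 0.1664, 0.1119]
ee_rot: [[0.956, 0.293, 0.002], [0.293, -0.956, 0.001], [0.002, -0.0, -1.0]]
wrist_force: [0.3, -0.1, 0.3]
gripper_width: 0.999
gripper_force: 0.0
```

Request:
drive_tool:
  rows:
    - {"tx":0,"ty":0,"tz":0,"ax":0,"ay":0,"az":0,"claw":3}
    - {"tx":0,"ty":0,"tz":0,"ax":0,"ay":0,"az":0,"claw":3}
    - {"tx":0,"ty":0,"tz":0,"ax":0,"ay":0,"az":0,"claw":3}
    - {"tx":0,"ty":0,"tz":0,"ax":0,"ay":0,"az":0,"claw":2}
    - {"tx":0,"ty":0,"tz":0,"ax":0,"ay":0,"az":0,"claw":1.6}
    - {"tx":0,"ty":0,"tz":0,"ax":0,"ay":0,"az":0,"claw":1.0}
    - {"tx":0,"ty":0,"tz":0,"ax":0,"ay":0,"az":0,"claw":1.0}
    - {"tx":0,"ty":0,"tz":0,"ax":0,"ay":0,"az":0,"claw":1.0}

```text
time_s: 7.3
tcp_pos: [0.5553, 0.166, 0.1105]
ee_rot: [[0.956, 0.293, -0.0], [0.293, -0.956, -0.0], [-0.0, 0.0, -1.0]]
wrist_force: [-0.6, -0.8, 0.2]
gripper_width: 0.48
gripper_force: 0.0
```

```bash
python3 -c "
from h import *
s=sense();print({k:s[k] for k in ('time_s','tcp_pos','wrist_force','moment','gripper_width','gripper_force','joints')})"
```

```text
{'time_s': 7.3, 'tcp_pos': array([0.55534305, 0.16600378, 0.11051498]), 'wrist_force': array([-0.56011214, -0.83918692,  0.24194794]), 'moment': array([-0.14740717,  0.132977  , -0.01766979]), 'gripper_width': 0.4795885170619312, 'gripper_force': 0.0, 'joints': array([ 3.26462289e+01,  2.35931936e+01, -1.46862803e+01,  4.56630972e-04,
       -5.17297714e+01,  7.43860816e+01])}
```

Still closing.

Request:
drive_tool:
  rows:
    - {"tx":0,"ty":0,"tz":0,"ax":0,"ay":0,"az":0,"claw":1.0}
    - {"tx":0,"ty":0,"tz":0,"ax":0,"ay":0,"az":0,"claw":1.0}
    - {"tx":0,"ty":0,"tz":0,"ax":0,"ay":0,"az":0,"claw":1.0}
    - {"tx":0,"ty":0,"tz":0,"ax":0,"ay":0,"az":0,"claw":1.0}
    - {"tx":0,"ty":0,"tz":0,"ax":0,"ay":0,"az":0,"claw":1.0}
    - {"tx":0,"ty":0,"tz":0,"ax":0,"ay":0,"az":0,"claw":1.0}
    - {"tx":0,"ty":0,"tz":0,"ax":0,"ay":0,"az":0,"claw":1.0}
    - {"tx":0,"ty":0,"tz":0,"ax":0,"ay":0,"az":0,"claw":1.0}

```text
time_s: 7.97
tcp_pos: [0.5553, 0.1662, 0.1105]
ee_rot: [[0.956, 0.293, -0.0], [0.293, -0.956, 0.0], [0.0, -0.0, -1.0]]
wrist_force: [-0.8, 0.3, -0.0]
gripper_width: 0.158
gripper_force: 30.0
```

```bash
python3 -c "
from h import *
s=sense();print({k:s[k] for k in ('time_s','tcp_pos','wrist_force','moment','gripper_width','gripper_force')})"
```

```text
{'time_s': 7.9667, 'tcp_pos': array([0.55534636, 0.16617901, 0.11052216]), 'wrist_force': array([-0.7988321 ,  0.30822152, -0.03115395]), 'moment': array([0.2140607 , 0.21706796, 0.00621359]), 'gripper_width': 0.15831508440369066, 'gripper_force': 29.99985907226801}
```

Gripped: the opening is 13.8 mm, matching the 14 mm wing, at 30 N. I'll lift straight up.

Request:
drive_tool:
  rows:
    - {"tx":0,"ty":0,"tz":-0.5,"ax":0,"ay":0,"az":0,"claw":1.0}
    - {"tx":0,"ty":0,"tz":-1.5,"ax":0,"ay":0,"az":0,"claw":1.0}
    - {"tx":0,"ty":0,"tz":-2.5,"ax":0,"ay":0,"az":0,"claw":1.0}
    - {"tx":0,"ty":0,"tz":-2.5,"ax":0,"ay":0,"az":0,"claw":1.0}
    - {"tx":0,"ty":0,"tz":-2.5,"ax":0,"ay":0,"az":0,"claw":1.0}
    - {"tx":0,"ty":0,"tz":-2.5,"ax":0,"ay":0,"az":0,"claw":1.0}
    - {"tx":0,"ty":0,"tz":-1.5,"ax":0,"ay":0,"az":0,"claw":1.0}
    - {"tx":0,"ty":0,"tz":0,"ax":0,"ay":0,"az":0,"claw":1.0}
    - {"tx":0,"ty":0,"tz":0,"ax":0,"ay":0,"az":0,"claw":1.0}

```text
time_s: 8.72
tcp_pos: [0.5551, 0.166, 0.2457]
ee_rot: [[0.956, 0.292, 0.0], [0.292, -0.956, 0.001], [0.001, -0.001, -1.0]]
wrist_force: [-0.9, 0.3, -3.1]
gripper_width: 0.159
gripper_force: 30.0
```

Run:
```python
from h import *
s=sense();print({k:s[k] for k in ('time_s','tcp_pos','wrist_force','moment','gripper_width','gripper_force')})
o=[]
for n in ("scene","side"):
    im,d=capture(n);np.savez(f"pics/{n}1.npz",im=im,d=d);P=cloud(n,d)
    m=(np.hypot(P[...,0]-.556,P[...,1]-.168)<.04)&(P[...,2]>.13)&(P[...,2]<.26)&(d>0)
    Q=P[m];print(n,len(Q))
    for lo in np.arange(.13,.25,.01):
        q=Q[(Q[:,2]>=lo)&(Q[:,2]<lo+.01)]
        if len(q)>5: print(round(lo,2),len(q),q.mean(0).round(4),np.ptp(q[:,:2],axis=0).round(3))
    ys,xs=np.where(m);cx,cy=int(xs.mean()),int(ys.mean());o.append(cv2.resize(im[max(0,cy-75):cy+75,cx-75:cx+75],(400,400)))
cv2.imwrite("pics/lift.png",np.hstack(o)[...,::-1])
```

```text
{'time_s': 8.7167, 'tcp_pos': array([0.55512761, 0.16601199, 0.24565391]), 'wrist_force': array([-0.90386154,  0.29476803, -3.13559889]), 'moment': array([-0.11573984,  0.14113663, -0.08309693]), 'gripper_width': 0.1586893527080831, 'gripper_force': 29.999988810159266}
scene 1381
0.14 9 [0.5532 0.1708 0.1485] [0.004 0.007]
0.15 87 [0.5518 0.1721 0.1558] [0.027 0.016]
0.16 94 [0.5516 0.1721 0.165 ] [0.014 0.017]
0.17 92 [0.5516 0.1719 0.1749] [0.016 0.017]
0.18 99 [0.5513 0.1721 0.185 ] [0.014 0.018]
0.19 95 [0.5513 0.1716 0.1951] [0.013 0.018]
0.2 96 [0.5516 0.1718 0.2049] [0.016 0.019]
0.21 100 [0.5518 0.1724 0.2149] [0.017 0.015]
0.22 95 [0.5516 0.1723 0.2248] [0.014 0.016]
0.23 231 [0.5468 0.1758 0.2381] [0.045 0.046]
0.24 171 [0.5471 0.1725 0.2451] [0.039 0.04 ]
side 1281
0.15 82 [0.5535 0.1732 0.1561] [0.026 0.015]
0.16 79 [0.5524 0.1747 0.165 ] [0.016 0.013]
0.17 82 [0.5527 0.1745 0.175 ] [0.019 0.013]
0.18 92 [0.5534 0.1748 0.185 ] [0.018 0.014]
0.19 79 [0.5531 0.1753 0.1953] [0.017 0.01 ]
0.2 85 [0.553  0.1753 0.2051] [0.017 0.011]
0.21 89 [0.5529 0.175  0.2151] [0.019 0.011]
0.22 35 [0.5532 0.1757 0.2221] [0.017 0.011]
0.23 286 [0.5521 0.1805 0.2384] [0.045 0.04 ]
0.24 175 [0.5516 0.1786 0.2442] [0.043 0.033]
```

View pics/lift.png

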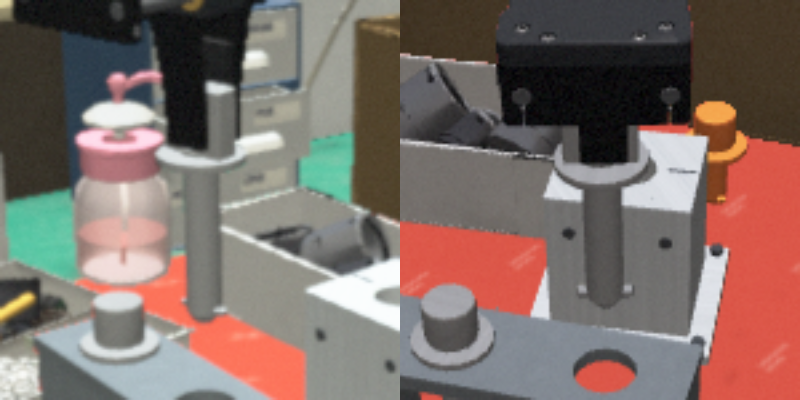

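The screw hangs straight and upright in the grip, and the rack hole at the right is empty. The short screw is still in place. Before inserting, I'll put the wrist camera directly above the well to look for the gaps in the insert.

Request:
drive_tool:
  rows:
    - {"tx":-1.66,"ty":3.4,"tz":0,"ax":0,"ay":0,"az":0,"claw":1.0}
    - {"tx":-1.66,"ty":3.4,"tz":0,"ax":0,"ay":0,"az":0,"claw":1.0}
    - {"tx":-1.66,"ty":3.4,"tz":0,"ax":0,"ay":0,"az":0,"claw":1.0}
    - {"tx":-1.66,"ty":3.4,"tz":0,"ax":0,"ay":0,"az":0,"claw":1.0}
    - {"tx":-1.66,"ty":3.4,"tz":0,"ax":0,"ay":0,"az":0,"claw":1.0}
    - {"tx":0,"ty":0,"tz":0,"ax":0,"ay":0,"az":0,"claw":1.0}
    - {"tx":0,"ty":0,"tz":0,"ax":0,"ay":0,"az":0,"claw":1.0}
    - {"tx":0,"ty":0,"tz":0,"ax":0,"ay":0,"az":0,"claw":1.0}

```text
time_s: 9.48
tcp_pos: [0.5253, -0.0211, 0.2442]
ee_rot: [[0.956, 0.292, -0.002], [0.292, -0.956, -0.0], [-0.002, -0.001, -1.0]]
wrist_force: [-0.4, -1.1, -2.2]
gripper_width: 0.157
gripper_force: 30.0
```

Run:
```python
from h import *
s=sense();print(s["tcp_pos"],s["ee_rot"].round(3).tolist(),s["joints"].round(1))
KW=cam("wrist");K,W=KW;I=[];D=[]
for i in range(5):
    im,d=capture("wrist");I.append(im.astype(float));D.append(d)
im=np.mean(I,0);d=np.median(D,0);np.savez("pics/well.npz",im=im,d=d,W=W)
# orthographic resample onto plane z=.04 (insert face) and z=.11, +-24 mm, world axes (right=+x, up=+y), 0.12 mm/px
out=[]
for z,r in ((.11,.03),(.04,.02)):
    n=400;a=np.linspace(-r,r,n);X,Y=np.meshgrid(.595+a,.0005-a)
    C=(np.stack([X,Y,X*0+z],-1)-W[:3,3])@W[:3,:3]
    u=(C[...,0]/C[...,2]*K[0,0]+K[0,2]).astype(np.float32);v=(C[...,1]/C[...,2]*K[1,1]+K[1,2]).astype(np.float32)
    o=cv2.remap(im.astype(np.float32),u,v,1)
    if z==.04:
        o=np.clip(o*255/np.percentile(o,98),0,255)
        P=cloud("wrist",d)[...,2].astype(np.float32);h=cv2.remap(P,u,v,0)
        an=np.arange(0,360,10)
        for rr in (.0115,.013,.015):
            px=((rr*np.cos(np.radians(an))+r)/(2*r)*399).astype(int);py=((r-rr*np.sin(np.radians(an)))/(2*r)*399).astype(int)
            print(rr,(h[py,px]*1000).round(0).astype(int).tolist())
    out.append(o)
cv2.imwrite("pics/well.png",np.hstack(out)[...,::-1])
```

```text
[ 0.52526158 -0.02109871  0.24419121] [[0.956, 0.292, -0.002], [0.292, -0.956, -0.0], [-0.002, -0.001, -1.0]] [ 15.4  11.5 -11.3  -0.  -67.3  91.6]
0.0115 [41, 41, 35, 35, 34, 34, 34, 41, 40, 40, 41, 40, 40, 41, 40, 41, 41, 42, 41, 41, 41, 41, 34, 31, 15, 16, 15, 15, 28, 29, 15, 41, 41, 42, 40, 41]
0.013 [41, 41, 34, 34, 33, 34, 34, 40, 41, 41, 42, 41, 41, 41, 40, 41, 42, 40, 41, 41, 41, 41, 34, 34, 34, 33, 40, 41, 40, 41, 40, 41, 41, 40, 40, 41]
0.015 [42, 41, 34, 34, 34, 33, 35, 41, 41, 41, 42, 40, 41, 41, 41, 41, 41, 41, 41, 41, 41, 34, 34, 34, 34, 40, 40, 41, 40, 41, 41, 41, 42, 40, 42, 41][ WARN:0@2.056] global loadsave.cpp:1063 imwrite_ Unsupported depth image for selected encoder is fallbacked to CV_8U.
```

View pics/well.png

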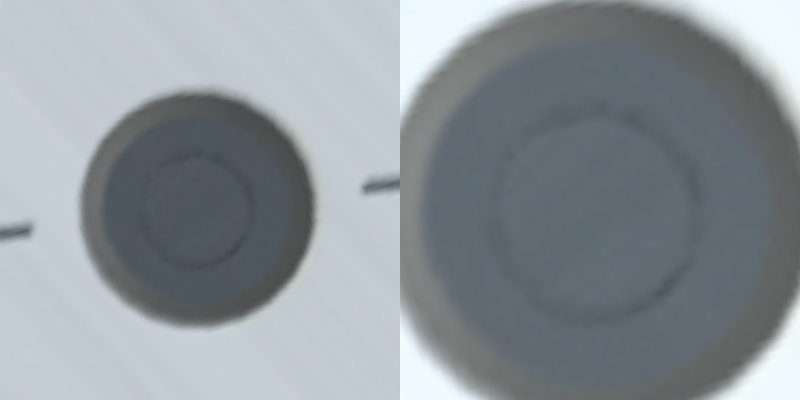

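The depth map shows both gaps, with the face at 41 mm and two opposite arcs at 34 mm. Next, their centre angle in finer steps.

Run:
```python
from h import *
f=np.load("pics/well.npz");d,W=f["d"],f["W"];K=cam("wrist")[0]
im=f["im"].mean(2)
import cv2
q=ray("wrist",np.indices(d.shape)[::-1].reshape(2,-1).T,.11,(K,W))[:,:2].reshape(480,640,2)
m=((np.hypot(q[...,0]-.595,q[...,1])<.026)&(im<165)).astype(np.uint8)
c=max(cv2.findContours(m,0,1)[0],key=cv2.contourArea)[:,0];X=ray("w",c,.11,(K,W))[:,:2];s=np.linalg.lstsq(np.c_[2*X,np.ones(len(X))],(X**2).sum(1),rcond=None)[0];print('well',s[:2].round(4),np.sqrt(s[2]+s[0]**2+s[1]**2).round(4))
v,u=np.indices(d.shape);P=np.stack([(u-K[0,2])/K[0,0]*d,(v-K[1,2])/K[1,1]*d,d],-1)@W[:3,:3].T+W[:3,3]
c0=s[:2];R=P[...,:2]-c0;r=np.hypot(R[...,0],R[...,1]);ok=(r>.0115)&(r<.0165)&(P[...,2]<.05)
z=P[...,2][ok];a=np.degrees(np.arctan2(R[...,1],R[...,0]))[ok]
g=(z<.0375)&(z>.03);print(ok.sum(),g.sum())
b=np.exp(2j*np.radians(a[g])).mean();print('axis',np.degrees(np.angle(b))/2,abs(b))
for lo,hi in((0,90),(-180,-90)):
    k=g&(a>lo)&(a<hi);print(np.percentile(a[k],[3,50,97]).round(1),k.sum())
k=(z>.0385)&(z<.045);print('face z',np.median(z[k]),'centre face/gap pts ok')
```

```text
well [ 0.5947 -0.0008] 0.0176
659 160
axis 44.68797504983073 0.8996192719447762
[22.  43.3 64.9] 84
[-154.1 -134.2 -113.5] 76
face z 0.039769780469555954 centre face/gap pts ok
```

The gap axis lies at 44.5° world, so the wing at 17° needs 27.5° counter-clockwise. The well centre is about (0.5948, 0.000). I'll move over it and turn.

Request:
drive_tool:
  rows:
    - {"tx":2.4,"ty":0,"tz":0,"ax":0,"ay":0,"az":0,"claw":1.0}
    - {"tx":2.4,"ty":0,"tz":0,"ax":0,"ay":0,"az":0,"claw":1.0}
    - {"tx":2.4,"ty":0,"tz":0,"ax":0,"ay":0,"az":0,"claw":1.0}
    - {"tx":0,"ty":0,"tz":0,"ax":0,"ay":0,"az":-0.12,"claw":1.0}
    - {"tx":0,"ty":0,"tz":0,"ax":0,"ay":0,"az":-0.12,"claw":1.0}
    - {"tx":0,"ty":0,"tz":0,"ax":0,"ay":0,"az":-0.12,"claw":1.0}
    - {"tx":0,"ty":0,"tz":0,"ax":0,"ay":0,"az":-0.12,"claw":1.0}
    - {"tx":0,"ty":0,"tz":0,"ax":0,"ay":0,"az":0,"claw":1.0}
    - {"tx":0,"ty":0,"tz":0,"ax":0,"ay":0,"az":0,"claw":1.0}

```text
time_s: 10.48
tcp_pos: [0.5947, 0.0009, 0.2453]
ee_rot: [[0.714, 0.7, -0.0], [0.7, -0.714, -0.0], [-0.0, -0.0, -1.0]]
wrist_force: [0.1, 0.0, -2.7]
gripper_width: 0.16
gripper_force: 30.0
```

Run:
```python
from h import *
s=sense();R=s["ee_rot"];print(s["tcp_pos"],np.degrees(np.arctan2(R[1,0],R[0,0])),R[:,2],s["joints"].round(1),s["wrist_force"])
e=np.array([.5943,-.0006,s["tcp_pos"][2]])-s["tcp_pos"];print('tool shift cm',(R.T@e*100).round(2))
```

```text
[0.59469954 0.00090439 0.24531833] 44.4122566328403 [-3.77571676e-04 -6.30099977e-05 -9.99999927e-01] [ 15.7  18.3  -1.9  -0.  -69.9 118.7] [ 0.10424385  0.02646537 -2.65086021]
tool shift cm [-0.13  0.08  0.  ]
```

Request:
drive_tool:
  rows:
    - {"tx":-0.13,"ty":0.08,"tz":1.5,"ax":0,"ay":0,"az":0,"claw":1.0}
    - {"tx":0,"ty":0,"tz":1.0,"ax":0,"ay":0,"az":0,"claw":1.0}
    - {"tx":0,"ty":0,"tz":1.0,"ax":0,"ay":0,"az":0,"claw":1.0}
    - {"tx":0,"ty":0,"tz":1.0,"ax":0,"ay":0,"az":0,"claw":1.0}
    - {"tx":0,"ty":0,"tz":1.0,"ax":0,"ay":0,"az":0,"claw":1.0}
    - {"tx":0,"ty":0,"tz":0,"ax":0,"ay":0,"az":0,"claw":1.0}

```text
time_s: 10.98
tcp_pos: [0.5927, -0.0013, 0.1876]
ee_rot: [[0.713, 0.701, -0.005], [0.701, -0.713, -0.001], [-0.004, -0.003, -1.0]]
wrist_force: [-0.6, 0.3, -2.5]
gripper_width: 0.157
gripper_force: 30.0
```

Request:
drive_tool:
  rows:
    - {"tx":0,"ty":0,"tz":1.0,"ax":0,"ay":0,"az":0,"claw":1.0}
    - {"tx":0,"ty":0,"tz":0,"ax":0,"ay":0,"az":0,"claw":1.0}
    - {"tx":0,"ty":0,"tz":0,"ax":0,"ay":0,"az":0,"claw":1.0}

```text
time_s: 11.23
tcp_pos: [0.5942, -0.0013, 0.1802]
ee_rot: [[0.713, 0.701, -0.001], [0.701, -0.713, -0.0], [-0.001, -0.0, -1.0]]
wrist_force: [0.1, 0.1, -1.6]
gripper_width: 0.157
gripper_force: 30.0
```

```bash
cat > m.py <<'E'
from h import *
s=sense();R=s["ee_rot"];print(s["time_s"],s["tcp_pos"],'ang',np.degrees(np.arctan2(R[1,0],R[0,0])).round(2),'tilt',R[:2,2].round(4),'F',s["wrist_force"].round(2),'M',s["moment"].round(2),s["gripper_width"].round(3))
e=np.array([.5943,-.0006,s["tcp_pos"][2]])-s["tcp_pos"];print('tool shift cm',(R.T@e*100).round(2))
E
python3 m.py
```

```text
Traceback (most recent call last):
  File "m.py", line 2, in <module>
    s=sense();R=s["ee_rot"];print(s["time_s"],s["tcp_pos"],'ang',np.degrees(np.arctan2(R[1,0],R[0,0])).round(2),'tilt',R[:2,2].round(4),'F',s["wrist_force"].round(2),'M',s["moment"].round(2),s["gripper_width"].round(3))
                                                                                                                                                                                               ^^^^^^^^^^^^^^^^^^^^^^^^
AttributeError: 'float' object has no attribute 'round'
```

Request:
drive_tool:
  rows:
    - {"tx":0,"ty":-0.05,"tz":1.0,"ax":0,"ay":0,"az":0,"claw":1.0}
    - {"tx":0,"ty":0,"tz":1.0,"ax":0,"ay":0,"az":0,"claw":1.0}
    - {"tx":0,"ty":0,"tz":0.8,"ax":0,"ay":0,"az":0,"claw":1.0}
    - {"tx":0,"ty":0,"tz":0.4,"ax":0,"ay":0,"az":0,"claw":1.0}
    - {"tx":0,"ty":0,"tz":0.3,"ax":0,"ay":0,"az":0,"claw":1.0}
    - {"tx":0,"ty":0,"tz":0.3,"ax":0,"ay":0,"az":0,"claw":1.0}
    - {"tx":0,"ty":0,"tz":0.2,"ax":0,"ay":0,"az":0,"claw":1.0}
    - {"tx":0,"ty":0,"tz":0,"ax":0,"ay":0,"az":0,"claw":1.0}
    - {"tx":0,"ty":0,"tz":0,"ax":0,"ay":0,"az":0,"claw":1.0}
    - {"tx":0,"ty":0,"tz":0,"ax":0,"ay":0,"az":0,"claw":1.0}

```text
time_s: 12.07
tcp_pos: [0.5942, -0.0008, 0.1409]
ee_rot: [[0.713, 0.701, 0.001], [0.701, -0.713, 0.0], [0.001, 0.0, -1.0]]
wrist_force: [-0.6, -1.1, -1.7]
gripper_width: 0.158
gripper_force: 30.0
```

```bash
sed -i 's/s\["gripper_width"\].round(3)/s["gripper_width"]/' m.py; python3 m.py
```

```text
12.0667 [ 0.59421992 -0.00082169  0.14093469] ang 44.54 tilt [0.0008 0.0001] F [-0.55 -1.06 -1.68] M [-0.17  0.08 -0.  ] 0.15813562444621976
tool shift cm [ 0.02 -0.01  0.  ]
```

Request:
drive_tool:
  rows:
    - {"tx":0,"ty":0,"tz":0.2,"ax":0,"ay":0,"az":0,"claw":1.0}
    - {"tx":0,"ty":0,"tz":0.2,"ax":0,"ay":0,"az":0,"claw":1.0}
    - {"tx":0,"ty":0,"tz":0.2,"ax":0,"ay":0,"az":0,"claw":1.0}
    - {"tx":0,"ty":0,"tz":0.15,"ax":0,"ay":0,"az":0,"claw":1.0}
    - {"tx":0,"ty":0,"tz":0,"ax":0,"ay":0,"az":0,"claw":1.0}
    - {"tx":0,"ty":0,"tz":0,"ax":0,"ay":0,"az":0,"claw":1.0}
    - {"tx":0,"ty":0,"tz":0,"ax":0,"ay":0,"az":0,"claw":1.0}
    - {"tx":0,"ty":0,"tz":0,"ax":0,"ay":0,"az":0,"claw":1.0}

```text
time_s: 12.73
tcp_pos: [0.594, -0.0009, 0.1331]
ee_rot: [[0.713, 0.701, 0.0], [0.701, -0.713, 0.0], [0.0, 0.0, -1.0]]
wrist_force: [-0.1, 0.2, -1.2]
gripper_width: 0.158
gripper_force: 30.0
```

```bash
python3 m.py
```

```text
12.7333 [ 0.59401926 -0.00085001  0.13313735] ang 44.53 tilt [0.0002 0.    ] F [-0.09  0.18 -1.16] M [-0.17  0.14 -0.06] 0.1581716597653378
tool shift cm [0.04 0.   0.  ]
```

Request:
drive_tool:
  rows:
    - {"tx":0,"ty":0,"tz":0.1,"ax":0,"ay":0,"az":0,"claw":1.0}
    - {"tx":0,"ty":0,"tz":0.1,"ax":0,"ay":0,"az":0,"claw":1.0}
    - {"tx":0,"ty":0,"tz":0.1,"ax":0,"ay":0,"az":0,"claw":1.0}
    - {"tx":0,"ty":0,"tz":0.1,"ax":0,"ay":0,"az":0,"claw":1.0}
    - {"tx":0,"ty":0,"tz":0,"ax":0,"ay":0,"az":0,"claw":1.0}
    - {"tx":0,"ty":0,"tz":0,"ax":0,"ay":0,"az":0,"claw":1.0}

```text
time_s: 13.23
tcp_pos: [0.5939, -0.0009, 0.1289]
ee_rot: [[0.713, 0.701, -0.0], [0.701, -0.713, -0.0], [-0.0, -0.0, -1.0]]
wrist_force: [-0.3, -0.9, -2.1]
gripper_width: 0.158
gripper_force: 30.0
```

```bash
python3 m.py
```

```text
13.2333 [ 0.59387697 -0.0008719   0.12894102] ang 44.53 tilt [-0.0002 -0.0001] F [-0.32 -0.89 -2.08] M [-0.13  0.02 -0.03] 0.1576734952021056
tool shift cm [ 0.05  0.01 -0.  ]
```

No contact force below the face height, so the lugs are in the gaps. I'll carry on gently.

Request:
drive_tool:
  rows:
    - {"tx":0,"ty":0,"tz":0.1,"ax":0,"ay":0,"az":0,"claw":1.0}
    - {"tx":0,"ty":0,"tz":0.1,"ax":0,"ay":0,"az":0,"claw":1.0}
    - {"tx":0,"ty":0,"tz":0.1,"ax":0,"ay":0,"az":0,"claw":1.0}
    - {"tx":0,"ty":0,"tz":0,"ax":0,"ay":0,"az":0,"claw":1.0}
    - {"tx":0,"ty":0,"tz":0,"ax":0,"ay":0,"az":0,"claw":1.0}

```text
time_s: 13.65
tcp_pos: [0.5939, -0.0009, 0.1259]
ee_rot: [[0.713, 0.701, -0.0], [0.701, -0.713, -0.0], [-0.0, -0.0, -1.0]]
wrist_force: [-0.0, 0.1, -1.8]
gripper_width: 0.159
gripper_force: 30.0
```

```bash
python3 m.py
```

```text
13.65 [ 0.59388249 -0.00091275  0.12593606] ang 44.53 tilt [-0.0002 -0.0001] F [-0.02  0.15 -1.85] M [-0.19  0.09  0.01] 0.15884098827904408
tool shift cm [ 0.05  0.01 -0.  ]
```

Request:
drive_tool:
  rows:
    - {"tx":0,"ty":0,"tz":0.1,"ax":0,"ay":0,"az":0,"claw":1.0}
    - {"tx":0,"ty":0,"tz":0.1,"ax":0,"ay":0,"az":0,"claw":1.0}
    - {"tx":0,"ty":0,"tz":0.05,"ax":0,"ay":0,"az":0,"claw":1.0}
    - {"tx":0,"ty":0,"tz":0,"ax":0,"ay":0,"az":0,"claw":1.0}
    - {"tx":0,"ty":0,"tz":0,"ax":0,"ay":0,"az":0,"claw":1.0}

```text
time_s: 14.07
tcp_pos: [0.5942, -0.0008, 0.124]
ee_rot: [[0.713, 0.701, 0.001], [0.701, -0.713, -0.0], [0.001, 0.001, -1.0]]
wrist_force: [-0.6, -0.6, 1.2]
gripper_width: 0.158
gripper_force: 30.0
```

```bash
python3 m.py
```

```text
14.0667 [ 0.59419842 -0.00084532  0.12404476] ang 44.54 tilt [ 0.0008 -0.    ] F [-0.57 -0.61  1.18] M [-0.1  0.3 -0. ] 0.15762023818403748
tool shift cm [ 0.02 -0.01  0.  ]
```

Light contact of about 3 N with the flange about 4 mm up: the lugs have dropped. Now I'll turn clockwise and follow it down.

Request:
drive_tool:
  rows:
    - {"tx":0,"ty":0,"tz":0,"ax":0,"ay":0,"az":0.05,"claw":1.0}
    - {"tx":0,"ty":0,"tz":0.02,"ax":0,"ay":0,"az":0.05,"claw":1.0}
    - {"tx":0,"ty":0,"tz":0.02,"ax":0,"ay":0,"az":0.05,"claw":1.0}
    - {"tx":0,"ty":0,"tz":0.02,"ax":0,"ay":0,"az":0.05,"claw":1.0}
    - {"tx":0,"ty":0,"tz":0.02,"ax":0,"ay":0,"az":0.05,"claw":1.0}
    - {"tx":0,"ty":0,"tz":0.02,"ax":0,"ay":0,"az":0.05,"claw":1.0}
    - {"tx":0,"ty":0,"tz":0,"ax":0,"ay":0,"az":0,"claw":1.0}

```text
time_s: 14.65
tcp_pos: [0.5947, -0.0007, 0.1234]
ee_rot: [[0.888, 0.459, 0.002], [0.459, -0.888, 0.0], [0.002, 0.001, -1.0]]
wrist_force: [-0.2, 0.2, 3.5]
gripper_width: 0.155
gripper_force: 30.0
```

```bash
python3 m.py
```

```text
14.65 [ 0.59466864 -0.00067117  0.12344973] ang 27.32 tilt [0.0021 0.0003] F [-0.18  0.24  3.47] M [0.09 0.26 0.  ] 0.15479258394212375
tool shift cm [-0.03 -0.02 -0.  ]
```

Request:
drive_tool:
  rows:
    - {"tx":0,"ty":0,"tz":0,"ax":0,"ay":0,"az":0.05,"claw":1.0}
    - {"tx":0,"ty":0,"tz":0.01,"ax":0,"ay":0,"az":0.05,"claw":1.0}
    - {"tx":0,"ty":0,"tz":0.02,"ax":0,"ay":0,"az":0.05,"claw":1.0}
    - {"tx":0,"ty":0,"tz":0.02,"ax":0,"ay":0,"az":0.05,"claw":1.0}
    - {"tx":0,"ty":0,"tz":0.02,"ax":0,"ay":0,"az":0.05,"claw":1.0}
    - {"tx":0,"ty":0,"tz":0.02,"ax":0,"ay":0,"az":0.05,"claw":1.0}
    - {"tx":0,"ty":0,"tz":0,"ax":0,"ay":0,"az":0,"claw":1.0}

```text
time_s: 15.23
tcp_pos: [0.5947, -0.0003, 0.1226]
ee_rot: [[0.984, 0.177, 0.002], [0.177, -0.984, 0.001], [0.002, -0.0, -1.0]]
wrist_force: [-0.4, 1.9, 3.1]
gripper_width: 0.158
gripper_force: 30.0
```

```bash
python3 m.py
```

```text
15.2333 [ 5.94676136e-01 -2.93467874e-04  1.22577136e-01] ang 10.2 tilt [0.0022 0.0008] F [-0.37  1.91  3.14] M [0.7  0.41 0.05] 0.15825406305236756
tool shift cm [-0.04  0.02 -0.  ]
```

Request:
drive_tool:
  rows:
    - {"tx":0,"ty":0,"tz":0.02,"ax":0,"ay":0,"az":0.05,"claw":1.0}
    - {"tx":0,"ty":0,"tz":0.02,"ax":0,"ay":0,"az":0.05,"claw":1.0}
    - {"tx":0,"ty":0,"tz":0.02,"ax":0,"ay":0,"az":0.05,"claw":1.0}
    - {"tx":0,"ty":0,"tz":0.02,"ax":0,"ay":0,"az":0.05,"claw":1.0}
    - {"tx":0,"ty":0,"tz":0.02,"ax":0,"ay":0,"az":0.05,"claw":1.0}
    - {"tx":0,"ty":0,"tz":0.02,"ax":0,"ay":0,"az":0.05,"claw":1.0}
    - {"tx":0,"ty":0,"tz":0,"ax":0,"ay":0,"az":0,"claw":1.0}

```text
time_s: 15.82
tcp_pos: [0.5945, -0.0001, 0.121]
ee_rot: [[0.993, -0.121, 0.002], [-0.121, -0.993, 0.001], [0.002, -0.001, -1.0]]
wrist_force: [-0.6, 2.9, 3.6]
gripper_width: 0.159
gripper_force: 30.0
```

```bash
python3 m.py
```

```text
15.8167 [ 5.94485375e-01 -1.14665495e-04  1.20986865e-01] ang -6.96 tilt [0.0017 0.0012] F [-0.61  2.94  3.64] M [1.11 0.39 0.02] 0.15868047330214086
tool shift cm [-0.01  0.05 -0.  ]
```

Request:
drive_tool:
  rows:
    - {"tx":0,"ty":0,"tz":0.02,"ax":0,"ay":0,"az":0.05,"claw":1.0}
    - {"tx":0,"ty":0,"tz":0.02,"ax":0,"ay":0,"az":0.05,"claw":1.0}
    - {"tx":0,"ty":0,"tz":0.02,"ax":0,"ay":0,"az":0.05,"claw":1.0}
    - {"tx":0,"ty":0,"tz":0.02,"ax":0,"ay":0,"az":0.05,"claw":1.0}
    - {"tx":0,"ty":0,"tz":0.01,"ax":0,"ay":0,"az":0.05,"claw":1.0}
    - {"tx":0,"ty":0,"tz":0.01,"ax":0,"ay":0,"az":0.05,"claw":1.0}
    - {"tx":0,"ty":0,"tz":0,"ax":0,"ay":0,"az":0,"claw":1.0}

```text
time_s: 16.4
tcp_pos: [0.5953, 0.0005, 0.1207]
ee_rot: [[0.913, -0.408, 0.004], [-0.408, -0.913, 0.002], [0.003, -0.003, -1.0]]
wrist_force: [-1.1, 4.1, 7.2]
gripper_width: 0.164
gripper_force: 30.0
```

```bash
python3 m.py
```

```text
16.4 [5.95269277e-01 5.28482039e-04 1.20675172e-01] ang -24.1 tilt [0.0037 0.002 ] F [-1.12  4.09  7.21] M [1.96 0.56 0.09] 0.16382613128881976
tool shift cm [-0.04  0.14 -0.  ]
```

Request:
drive_tool:
  rows:
    - {"tx":-0.03,"ty":-0.06,"tz":0,"ax":0,"ay":0,"az":0,"claw":1.0}
    - {"tx":-0.02,"ty":-0.05,"tz":0,"ax":0,"ay":0,"az":0,"claw":1.0}
    - {"tx":0,"ty":0,"tz":0,"ax":0,"ay":0,"az":0,"claw":1.0}

```text
time_s: 16.65
tcp_pos: [0.595, 0.0008, 0.1206]
ee_rot: [[0.913, -0.407, 0.003], [-0.407, -0.913, 0.0], [0.002, -0.002, -1.0]]
wrist_force: [-0.0, 3.1, 6.2]
gripper_width: 0.159
gripper_force: 30.0
```

```bash
python3 m.py
```

```text
16.65 [0.59500718 0.00076712 0.12058304] ang -24.02 tilt [0.0028 0.0004] F [-0.03  3.14  6.21] M [0.87 0.35 0.07] 0.15883484037958856
tool shift cm [-0.01  0.15 -0.  ]
```

Request:
drive_tool:
  rows:
    - {"tx":0,"ty":0,"tz":0,"ax":0,"ay":0,"az":0.05,"claw":1.0}
    - {"tx":0,"ty":0,"tz":0,"ax":0,"ay":0,"az":0.05,"claw":1.0}
    - {"tx":0,"ty":0,"tz":0,"ax":0,"ay":0,"az":0.05,"claw":1.0}
    - {"tx":0,"ty":0,"tz":0,"ax":0,"ay":0,"az":0,"claw":1.0}

```text
time_s: 16.98
tcp_pos: [0.5953, 0.0012, 0.1206]
ee_rot: [[0.841, -0.54, 0.004], [-0.54, -0.841, 0.001], [0.002, -0.003, -1.0]]
wrist_force: [-0.4, 4.1, 5.3]
gripper_width: 0.16
gripper_force: 30.0
```

```bash
python3 m.py
```

```text
16.9833 [0.59533605 0.00122705 0.12060676] ang -32.71 tilt [0.0037 0.0012] F [-0.4   4.15  5.25] M [1.32 0.35 0.09] 0.16005297856078718
tool shift cm [ 0.01  0.21 -0.  ]
```

Height has stayed constant over the last 25° at 0.4 mm computed, so it looks home. I'll release and check.

Request:
drive_tool:
  rows:
    - {"tx":-0.03,"ty":-0.05,"tz":-0.03,"ax":0,"ay":0,"az":0,"claw":1.0}
    - {"tx":0,"ty":0,"tz":0,"ax":0,"ay":0,"az":0,"claw":4}
    - {"tx":0,"ty":0,"tz":0,"ax":0,"ay":0,"az":0,"claw":4}
    - {"tx":0,"ty":0,"tz":0,"ax":0,"ay":0,"az":0,"claw":4}
    - {"tx":0,"ty":0,"tz":0,"ax":0,"ay":0,"az":0,"claw":4}
    - {"tx":0,"ty":0,"tz":0,"ax":0,"ay":0,"az":0,"claw":4}
    - {"tx":0,"ty":0,"tz":0,"ax":0,"ay":0,"az":0,"claw":4}
    - {"tx":0,"ty":0,"tz":0,"ax":0,"ay":0,"az":0,"claw":4}

```text
time_s: 17.65
tcp_pos: [0.5938, 0.0008, 0.1195]
ee_rot: [[0.84, -0.542, -0.0], [-0.542, -0.84, -0.0], [-0.0, 0.0, -1.0]]
wrist_force: [-0.7, -0.1, -0.1]
gripper_width: 0.453
gripper_force: 0.0
```

Request:
drive_tool:
  rows:
    - {"tx":0,"ty":0,"tz":-1,"ax":0,"ay":0,"az":0,"claw":4}
    - {"tx":0,"ty":0,"tz":-2,"ax":0,"ay":0,"az":0,"claw":4}
    - {"tx":0,"ty":0,"tz":-3,"ax":0,"ay":0,"az":0,"claw":4}
    - {"tx":0,"ty":0,"tz":-3,"ax":0,"ay":0,"az":0,"claw":4}
    - {"tx":-3,"ty":0,"tz":-3,"ax":0,"ay":0,"az":0,"claw":4}
    - {"tx":-3,"ty":0,"tz":-2,"ax":0,"ay":0,"az":0,"claw":4}
    - {"tx":-2,"ty":0,"tz":0,"ax":0,"ay":0,"az":0,"claw":4}
    - {"tx":0,"ty":0,"tz":0,"ax":0,"ay":0,"az":0,"claw":4}
    - {"tx":0,"ty":0,"tz":0,"ax":0,"ay":0,"az":0,"claw":4}

```text
time_s: 18.4
tcp_pos: [0.5267, 0.0444, 0.2608]
ee_rot: [[0.841, -0.541, 0.002], [-0.541, -0.841, 0.001], [0.001, -0.002, -1.0]]
wrist_force: [-0.3, -0.5, 0.5]
gripper_width: 0.46
gripper_force: 0.0
```

```bash
python3 - <<'E'
from h import *
KW=cam("wrist");ds=[]
for i in range(6):
    im,d=capture("wrist");ds.append(d)
d=np.median(ds,0);P=cloud("wrist",d);z=P[...,2];r=np.hypot(P[...,0]-.595,P[...,1])
bt=(r>.028)&(r<.037)&(abs(z-.11)<.012);w=(r<.012)&(z>.135)
fl=(r>.0185)&(r<.0215)&(z>.105)&(z<.13)
A=np.c_[P[bt][:,:2],np.ones(bt.sum())];c=np.linalg.lstsq(A,z[bt],rcond=None)[0];f=lambda m:np.median(z[m]-np.c_[P[m][:,:2],np.ones(m.sum())]@c)*1000
print('block z',np.median(z[bt]),'flange top over block mm',f(fl),fl.sum(),'wing top',f(w))
q=(fl);B=np.c_[P[q][:,:2]-[.595,0],np.ones(q.sum())];print('flange slope rel',(np.linalg.lstsq(B,z[q],rcond=None)[0][:2]-c[:2]).round(3))
c2=max(cv2.findContours(((r<.04)&(z>.1127)).astype(np.uint8),0,1)[0],key=cv2.contourArea)[:,0]
X=ray("w",c2,.115,KW)[:,:2];print('flange centre',cv2.minEnclosingCircle(X.astype(np.float32)))
x,y=c2.mean(0).astype(int);y0,x0=max(0,y-75),max(0,x-75);a=cv2.resize(im[y0:y0+150,x0:x0+150],(400,400))
s,_=capture("side");b=cv2.resize(s[165:315,225:375],(400,400),interpolation=2)
cv2.imwrite("pics/end.png",np.hstack([a,b])[...,::-1])
E
python3 m.py
```

```text
block z 0.10946757475624092 flange top over block mm 5.038642987424777 695 wing top 39.97011225980047
flange slope rel [ 0.005 -0.003]
flange centre ((0.5961073637008667, 8.557396358810365e-05), 0.02297861874103546)
18.75 [0.52750135 0.0435944  0.2585261 ] ang -32.86 tilt [-0.0013 -0.0006] F [-0.33  0.23  1.05] M [-0.06  0.17 -0.01] 0.455784086207055
tool shift cm [ 8.01  0.09 -0.01]
```

View pics/end.png

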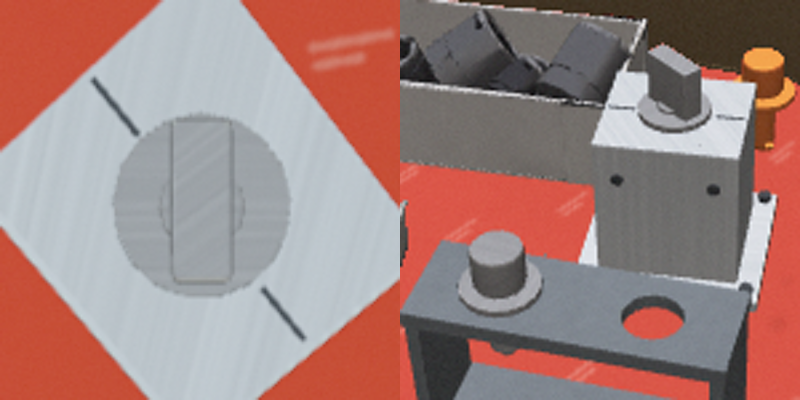

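The flange top is 5.0 mm and the wing top 40.0 mm above the block face, so the screw is seated flat. It is centred and released, and the short screw is still in the rack. I'll hand it in.

```bash
python3 -c "
from station import finish_job
print(finish_job())"
```

```text
the job is handed in; nothing more can be done
None
```

The long screw is screwed home with its flange flat on the block and the gripper released, the short screw is still in the rack, and the job is handed in at about 19 s; the system gave no verdict.

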